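# Put the whetstone away

## Robot

A 6-joint arm with a two-finger parallel gripper is mounted at the origin on the work surface. World frame = base frame: x ahead of the robot, y to its left, z up, the work surface at z = 0. Lengths are in m, angles in degrees, forces in N, time in s.
With the tool pointing down it reaches from about 0.4 to 0.825 m from the base axis. Payload 7 kg.
Tool frame: the origin (TCP) lies between the finger pads; the fingertips stand 19 mm ahead of it and the grasp point (between the pads) is the TCP (r.tip_extent is the distance from the TCP to the fingertips, in m); z points along the fingers, y is the direction in which the jaws open and shut (so a half turn about z gives the same grasp; the last joint's range is limited). The gripper opens to 88 mm and grips with 3 to 60 N. Pads are 19 mm wide; open, the fingers measure 130 mm over their backs; the gripper's body (78 mm by 193 mm) begins 47 mm behind the grasp point.
Start: joints at [-46.748, 20.546, 0.682, 0, -70.136, -16.507], TCP at [0.304, -0.603, 0.246] pointing down, gripper open.
Joint ranges: [-176.03, 176.03], [-82.01, 121.73], [-58.28, 71.71], [-173.87, 95.51], [-174.79, -0.11], [-173.66, 173.66]. Speed limits (degrees/s): [136.94, 136.94, 172.46, 180, 180, 180].

## Interface

Orientations are given as [roll, pitch, yaw] about the fixed x, y, z axes, in that order (R = Rz(yaw) Ry(pitch) Rx(roll)).
In Python, from plant import r, capture, workorder, spotter gives the robot as it stands.
- The arm moves only by the tool step_arm, never from a script. Its argument "motion" is a list of rows, each a list of 5 numbers: the finger opening in m, from 0 to 0.0876, then the shift along the tool's x, y, z in m, then the turn about the tool's z in rad. In form: [[grip, dx, dy, dz, roll], ...]. A call has 1 to 5 rows; each row is the pose to reach, as a shift and turn from the pose commanded when the call began, along the tool's axes at that moment; what a row does not reach only later rows make up. A row lasts 1/8 s, in which the tool goes at most 62.5 mm and 10.7 degrees, less where a joint would pass 70% of its speed; a pose out of reach is approached as far as the arm can. A call with a gripper value outside its range is refused whole. The fingers move at their own pace and stop on an object; "newtons" is the grip in N (left out, the last holds). Time passes only in rows, so rows that repeat a pose let the fingers close. It gives the time, the measured TCP pose, the force and the opening at its end, in the units of the state.
- r.get_state(): the state, without advancing time (a new reading comes with each control period).
- capture(name): name is "side" or "top"; returns a dict with "image" (420x560x3 uint8, red, green, blue), "z_map" (420x560 float32, m along the optical axis (not along the pixel's ray), 0 where there is no reading), "fx", "fy", "cx", "cy" (pixels), "pose" (4x4, takes a point from camera to world coordinates). Camera axes: x right, y down, z forward; pixel columns grow to the right and rows downward; lengths in m; the calibration is good to about 2 mm. A picture is of the moment at which its call begins.
- workorder.close_job(): hands the job in, once; it reports no verdict.
Trained networks look in the newest picture that a camera, given by its name, has taken for a name from the list of things; names that differ only in an ending like _2 or _b are one class to them, and where a whole thing is asked for, a point or a joint stands for the part that bears it (a point fixed in the world has none). Each returns a list of dicts, best first, with "p" (0 to 1); they miss things now and then, are a little off and sometimes report something else, mostly with a low value. They report only what shows in the picture. A call takes as long as a camera call. They do not tell look-alikes from the thing itself.
- spotter.regions_of(camera, label): "mask" (420x560 bool, what is visible of it).
- spotter.tip_of(camera, label): "location" ([x, y, z] in m, in world coordinates, good to about 4 mm: a listed point, or the origin of a listed thing).
The state is a dict: "time_s": time; "joints": joint angles; "qd": joint speeds; "joint_torque": joint torques, N m; "tcp_pos": TCP position; "eef_rot": TCP orientation; "contact_force": force on the tool from outside, world axes, zero at the start; "moment": the same for the moment, N m; "gripper_width": finger opening in m.
Only numpy, scipy, OpenCV 4.12 (cv2) and the standard library are available. Lean on these libraries where they do the work, as an engineer would, in place of code of your own. Each camera call takes 0.05 s, during which the arm holds its last target.

## Task

The flat whetstone lies flush in its wooden holder: press down on the end that gives, so that it tips up and stays leaning in the pocket, then pick it up and lay it flat in the open drawer of the grey cabinet without dropping it. Then slide the drawer gently and fully shut, and leave the other things on the bench where they are.

Things in the scene. Friction and masses are not known exactly. Their poses are not given: they have to be found in the camera images.
- stone: Grey whetstone, 110 x 40 x 16 mm (x, y, z), 0.16 kg. Origin: centre of its underside; z out of its top face. It starts level in the pocket, top flush with the holder's, sides out of grip. Pressed 14 mm from the correct end (under 2 N) until it bottoms, about 18 mm down, it tips 35 degrees and stays leaning by itself, its other end 30 mm proud of the holder; the other end does not give.
- holder: Fixed wooden holder, 146 x 74 x 52 mm (x, y, z), origin at the centre of its underside. Pocket 116 x 44 mm, open at the top, walls 15 mm. Hidden under the stone, a support 36 mm above the bench carries one half of it and 3 mm past its middle; under the other half is a well, its floor 6 mm above the bench. Which end (+x or -x) has the well varies and can only be felt.
- cab_drawer0 (a joint): How far the only drawer of the grey cabinet is open (m): 0 = fully shut against a hard stop; grows as it comes out toward the robot (the cabinet's -x). Starts 0.13 to 0.155 open; sliding friction 1 to 2 N; it stays where it is left.
- cab_drawer0_handle (a point): Centre of the drawer's level steel bar handle, 35 mm out from the drawer front, 120 mm long, 62 mm above the bench. Axes as the cabinet's: x is the way the drawer slides shut, y along the bar, z up. Moves with the drawer.
- drawer_floor (a point): Centre of the drawer's inner floor, 22 mm above the bench; axes as the cabinet's (x = shutting); moves with the drawer. Empty inside: 195 mm (x) by 198 mm (y), walls 56 mm high above the floor; front 21 mm thick in all, its top 87 mm above the bench. The uncovered part behind the front is 6 mm shorter than the drawer is open; the cabinet's top covers the rest.
- cab: Grey tool cabinet fixed on the bench, 240 x 240 x 100 mm (x, y, z), origin at the centre of its underside, front toward its -x; the shut drawer's front is at x = -120 mm in its frame.
- blank: Bystander: half-turned pale wood blank, 110 mm across, 88 mm high, origin at the centre of its foot. Not to be moved.
- oil_can: Bystander: dark steel can, 56 mm across, 110 mm high, origin at the centre of its foot. Not to be moved.
- gouge: Bystander: turning gouge with a dark wooden handle lying on the bench, about 280 mm long along its x. Not to be moved.
Things that resemble listed ones, but are neither listed nor needed, are in the scene too. Leave any blue or red look-alike of the stone alone.

How it is judged:
By the outcome, as a careful person would: the job done as asked, in the order asked, and still so for the second after the job is handed in, with the robot touching nothing.
It also fails if it takes over 64 s, if anything falls off the work surface, if the arm or the gripper's body presses on something with over 40 N, if the wrist force passes 120 N, or if a joint passes its speed limit or range.

## Working session

There is one attempt and no reset: what is moved stays moved. The work goes in short steps, Python scripts to look and compute and a tool call to move; the robot and the scene stay as the last step left them, time stands still between calls to the robot, and variables do not carry over. Pictures are saved under pics/ and viewed, and the job is handed in when it is done.

Besides the shell and the picture viewer there is one more tool, called after ">>>" as name(argument=value, ...), one argument or row to a line, values as JSON. step_arm: Moves the arm, as the interface text tells. Its arguments: {"type":"object","properties":{"motion":{"type":"array","items":{"type":"array","items":{"type":"number"}}},"newtons":{"type":"number"}},"required":["motion"]}

```bash
ls; mkdir -p pics; cat > h.py <<'E'
import numpy as np, cv2
from plant import r, capture, workorder, spotter
def save(name,fn):
    c=capture(name); cv2.imwrite('pics/'+fn,c['image'][:,:,::-1]); return c
def pts(c,mask=None):
    z=c['z_map']; v,u=np.indices(z.shape); P=np.stack([(u-c['cx'])/c['fx']*z,(v-c['cy'])/c['fy']*z,z,np.ones_like(z)],-1)@c['pose'].T
    P=P[...,:3]; P[z==0]=np.nan
    return P
E
python3 - <<'E'
from h import *
np.set_printoptions(precision=4,suppress=True)
for n in ['side','top']:
    c=save(n,n+'0.png'); print(n,c['pose'],c['fx'])
    for l in ['stone','holder','cab_drawer0_handle','drawer_floor','cab','blank','oil_can','gouge']:
        print(l,[(round(d['p'],2),np.round(d['location'],3)) for d in spotter.tip_of(n,l)])
print(r.get_state())
E
```

```text
pics
side [[-0.8339 -0.3325  0.4405 -0.0948]
 [-0.5517  0.4807 -0.6816  1.037 ]
 [ 0.0149 -0.8114 -0.5843  0.9537]
 [ 0.      0.      0.      1.    ]] 471.4590063017833
stone [(0.73, array([ 0.381, -0.344, -0.002])), (0.67, array([ 0.37 , -0.197,  0.004])), (0.47, array([ 0.525, -0.243,  0.037])), (0.45, array([ 0.498, -0.472, -0.001]))]
holder [(0.9, array([ 0.521, -0.243,  0.   ]))]
cab_drawer0_handle [(0.89, array([0.447, 0.071, 0.059]))]
drawer_floor [(0.93, array([0.594, 0.091, 0.021])), (0.42, array([0.446, 0.071, 0.059]))]
cab [(0.91, array([0.75 , 0.117, 0.001]))]
blank [(0.76, array([ 0.753, -0.19 , -0.001]))]
oil_can [(0.56, array([ 0.644, -0.41 ,  0.001]))]
gouge [(0.83, array([0.42 , 0.45 , 0.002]))]
top [[ 0.0105 -0.9929  0.1187  0.4094]
 [-0.9999 -0.01    0.0049  0.0019]
 [-0.0037 -0.1188 -0.9929  1.6072]
 [ 0.      0.      0.      1.    ]] 477.3696904497383
stone [(0.95, array([ 0.521, -0.24 ,  0.038])), (0.89, array([ 0.379, -0.347,  0.002])), (0.86, array([ 0.501, -0.47 , -0.004])), (0.76, array([ 0.371, -0.195,  0.003]))]
holder [(0.74, array([ 0.52 , -0.241, -0.003]))]
cab_drawer0_handle [(0.83, array([0.448, 0.07 , 0.061]))]
drawer_floor [(0.64, array([0.597, 0.094, 0.021]))]
cab [(0.71, array([ 0.753,  0.111, -0.   ]))]
blank [(0.66, array([ 0.756, -0.19 ,  0.005]))]
oil_can [(0.57, array([ 0.641, -0.412,  0.002]))]
gouge []
{'time_s': 0.9, 'joints': array([-46.7488,  20.5443,   0.6826,  -0.0009, -70.1356, -16.5067]), 'qd': array([ 0.0128, -0.0238, -0.1339, -0.0272, -0.0422, -0.1587]), 'joint_torque': array([  0.0002, -58.2356,  29.3293,   7.0022,   0.0124,   0.    ]), 'tcp_pos': array([ 0.3037, -0.6028,  0.2456]), 'eef_rot': array([-179.9976,    0.0015, -153.2558]), 'contact_force': array([-0.493 ,  0.2828, -0.2062]), 'moment': array([ 0.0424,  0.0166, -0.0231]), 'gripper_width': 0.08786224041136537}
```

View pics/top0.png

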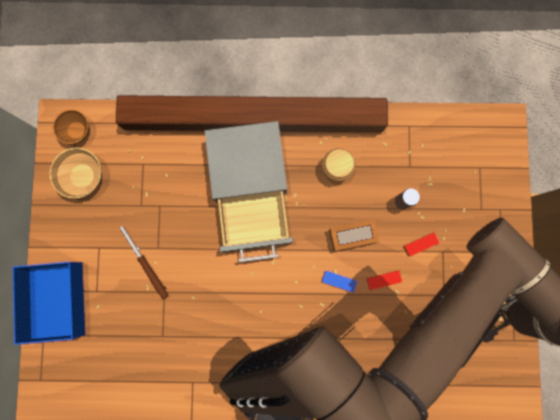

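View pics/side0.png

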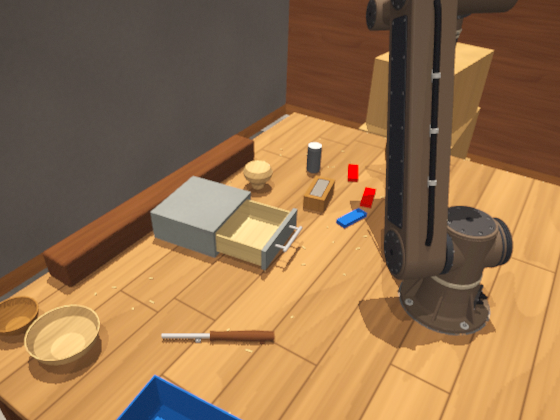

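```bash
python3 - <<'E'
from h import *
np.set_printoptions(precision=4,suppress=True)
def rect(P,m,zlo,zhi):
    q=P[m]; q=q[(q[:,2]>zlo)&(q[:,2]<zhi)]
    return len(q),cv2.minAreaRect((q[:,:2]*1000).astype(np.float32)),np.median(q,0)
for n in ['top','side']:
    c=capture(n);P=pts(c); np.save(n+'P.npy',P)
    for l,zl,zh in [('holder',.042,.065),('cab',.09,.11),('stone',.01,.065),('cab_drawer0_handle',.05,.075),('drawer_floor',.075,.095)]:
        for d in spotter.regions_of(n,l):
            try: print(n,l,round(d['p'],2),rect(P,d['mask'],zl,zh))
            except Exception as e: print(n,l,d['p'],'none')
E
```

```text
top holder 0.78 (603, ((522.7827758789062, -239.3153076171875), (74.3594741821289, 146.7821044921875), 12.25332260131836), array([ 0.523 , -0.2382,  0.0525]))
top cab 0.56 (5206, ((675.2247924804688, 106.09129333496094), (395.84478759765625, 240.37335205078125), 7.970466613769531), array([0.7537, 0.1164, 0.1011]))
top cab 0.53 (0, ((0.0, 0.0), (0.0, 0.0), 0.0), array([nan, nan, nan]))
top cab 0.38 (0, ((0.0, 0.0), (0.0, 0.0), 0.0), array([nan, nan, nan]))
top stone 0.93 (388, ((378.0336608886719, -343.2767639160156), (39.471282958984375, 110.1224136352539), 14.160304069519043), array([ 0.3777, -0.3428,  0.017 ]))
top stone 0.64 (377, ((496.883056640625, -468.3975830078125), (40.061973571777344, 112.37935638427734), 24.829500198364258), array([ 0.4971, -0.4678,  0.0165]))
top stone 0.57 (411, ((521.2218017578125, -239.10289001464844), (41.98204803466797, 110.05963134765625), 13.021685600280762), array([ 0.5223, -0.2396,  0.0529]))
top stone 0.56 (397, ((371.5791015625, -195.0992431640625), (111.79753112792969, 39.66338348388672), 72.24362182617188), array([ 0.3724, -0.1941,  0.0169]))
[... 520 characters left out ...]
1154785156, -468.6136169433594), (39.73841857910156, 118.84326934814453), 25.742006301879883), array([ 0.4963, -0.464 ,  0.0142]))
side stone 0.64 (229, ((370.7989501953125, -194.25917053222656), (111.00995635986328, 41.295326232910156), 74.39578247070312), array([ 0.3718, -0.1916,  0.0142]))
side stone 0.51 (201, ((521.8193969726562, -238.550537109375), (43.211585998535156, 129.54022216796875), 11.410196304321289), array([ 0.5207, -0.2336,  0.0499]))
side cab_drawer0_handle 0.7 (965, ((554.4922485351562, 89.31956481933594), (230.35987854003906, 237.72506713867188), 8.892241477966309), array([0.5305, 0.1004, 0.0634]))
side drawer_floor 0.61 (490, ((564.19287109375, 91.37389373779297), (178.27532958984375, 237.42750549316406), 10.024313926696777), array([0.4921, 0.1021, 0.0828]))
  return _methods._mean(a, axis=axis, dtype=dtype,
  ret = um.true_divide(
```

```bash
cat >> h.py <<'E'
from scipy.spatial.transform import Rotation as Ro
HC=np.array([.522,-.240]); HY=-77.5
CY=8.0
def plan(p,yaw,st=None):
    st=st or r.get_state(); R=Ro.from_euler('xyz',st['eef_rot'],degrees=True).as_matrix()
    d=R.T@(np.array(p)-st['tcp_pos']); dy=(yaw-st['eef_rot'][2]+180)%360-180
    print('shift',np.round(d,4),'roll',round(-np.radians(dy),4),'rows',np.linalg.norm(d)/.0625,abs(dy)/10.7)
def H(a,b):  # holder coords a along tool x (long), b along tool y -> world xy
    y=np.radians(HY); return HC+a*np.array([np.cos(y),np.sin(y)])+b*np.array([np.sin(y),-np.cos(y)])
def st():
    s=r.get_state(); print(round(s['time_s'],2),np.round(s['tcp_pos'],4),np.round(s['eef_rot'],2),np.round(s['contact_force'],2),round(s['gripper_width'],4),np.round(s['joints'],1))
E
python3 - <<'E'
from h import *
# press at tool -x side (a=-.041)? 
for a in (-.041,.041):
    print(a,H(a,.0545)); plan([*H(a,.0545),.12],HY)
E
```

```text
-0.041 [ 0.45991784 -0.21176782]
shift [-0.3155  0.2789  0.1255] roll -1.3221 rows 7.029909911867891 7.07957133061478
0.041 [ 0.47766589 -0.2918241 ]
shift [-0.2953  0.1994  0.1255] roll -1.3221 rows 6.044253593911488 7.07957133061478
```

>>> step_arm(
  motion=[
    [0.0876, -0.2953, 0.1994, 0.02, -1.3221],
    [0.0876, -0.2953, 0.1994, 0.02, -1.3221],
    [0.0876, -0.2953, 0.1994, 0.02, -1.3221],
    [0.0876, -0.2953, 0.1994, 0.02, -1.3221],
    [0.0876, -0.2953, 0.1994, 0.02, -1.3221],
  ],
)

```text
time_s: 2.12
tcp_pos: [0.4569, -0.3287, 0.2283]
eef_rot: [-180.0, -0.0, -99.2]
contact_force: [1.2, -0.7, -0.4]
gripper_width: 0.0877
```

```bash
python3 - <<'E'
from h import *
st(); plan([*H(.041,.0545),.12],HY)
E
```

```text
2.12 [ 0.4569 -0.3287  0.2283] [-1.7996e+02 -1.0000e-02 -9.9180e+01] [ 1.23 -0.71 -0.39] 0.0877 [-15.8  10.7 -15.2   0.  -64.    6.6]
shift [-0.0398 -0.0146  0.1083] roll -0.3785 rows 1.8605624860000245 2.026515206062689
```

>>> step_arm(
  motion=[
    [0.0876, -0.04, -0.0146, 0.06, -0.3785],
    [0.0876, -0.04, -0.0146, 0.1083, -0.3785],
    [0.0876, -0.04, -0.0146, 0.1083, -0.3785],
    [0.0876, -0.04, -0.0146, 0.1083, -0.3785],
  ],
)

```text
time_s: 2.62
tcp_pos: [0.4781, -0.2943, 0.1216]
eef_rot: [-179.9, -0.1, -78.1]
contact_force: [0.6, 0.1, -0.1]
gripper_width: 0.0875
```

```bash
python3 - <<'E'
from h import *
st(); plan([*H(.041,.0545),.078],HY)
save('top','t1.png');c=save('side','s1.png')
cv2.imwrite('pics/s1c.png',cv2.resize(c['image'][130:260,240:400,::-1],(800,650)[:2])[:600])
E
```

```text
2.62 [ 0.4781 -0.2943  0.1216] [-1.7994e+02 -8.0000e-02 -7.8060e+01] [ 0.56  0.06 -0.09] 0.0875 [-11.6  16.4 -23.2   0.1 -50.3  23.5]
shift [-0.0026 -0.0001  0.0436] roll -0.0099 rows 0.6991385051877856 0.05275900353521134
```

View pics/s1c.png

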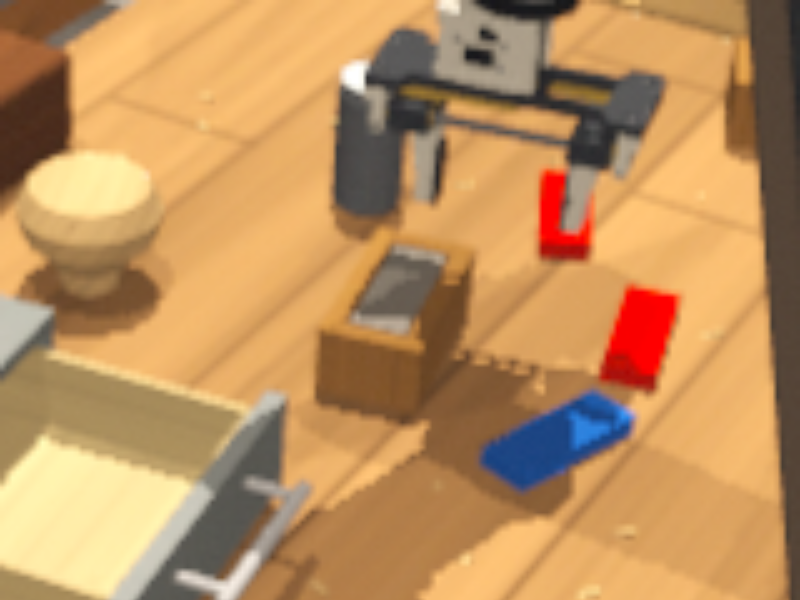

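>>> step_arm(
  motion=[
    [0.0876, -0.001, -0.0025, 0.03, 0],
    [0.0876, -0.001, -0.0025, 0.044, 0],
    [0.0876, -0.001, -0.0025, 0.044, 0],
    [0.0876, -0.001, -0.0025, 0.044, 0],
  ],
)

```text
time_s: 3.22
tcp_pos: [0.4799, -0.2924, 0.0768]
eef_rot: [-179.9, -0.0, -77.9]
contact_force: [-1.0, -0.5, 0.5]
gripper_width: 0.0875
```

>>> step_arm(
  motion=[
    [0.0876, 0, 0, 0.002, 0],
    [0.0876, 0, 0, 0.004, 0],
    [0.0876, 0, 0, 0.005, 0],
  ],
)

```text
time_s: 3.6
tcp_pos: [0.4795, -0.292, 0.0712]
eef_rot: [-180.0, -0.0, -77.8]
contact_force: [-3.9, 2.3, 11.4]
gripper_width: 0.088
```

>>> step_arm(
  motion=[
    [0.0876, 0, 0, -0.03, 0],
    [0.0876, -0.04, 0, -0.03, 0],
    [0.0876, -0.082, 0, -0.03, 0],
    [0.0876, -0.082, 0, -0.03, 0],
    [0.0876, -0.082, 0, -0.015, 0],
  ],
)

```text
time_s: 4.22
tcp_pos: [0.4635, -0.2118, 0.0864]
eef_rot: [-179.8, -0.1, -77.8]
contact_force: [-0.2, 0.7, -0.4]
gripper_width: 0.0876
```

```bash
python3 - <<'E'
from h import *
st(); plan([*H(-.041,.052),.073],HY)
E
```

```text
4.22 [ 0.4635 -0.2118  0.0864] [-1.7983e+02 -6.0000e-02 -7.7780e+01] [-0.21  0.75 -0.38] 0.0876 [ -2.4  14.5 -31.9   0.  -43.4  14.6]
shift [-0.0008  0.001   0.0134] roll -0.0049 rows 0.21596159808502524 0.026425089653296725
```

>>> step_arm(
  motion=[
    [0.0876, 0, 0, 0.008, 0],
    [0.0876, 0, 0, 0.012, 0],
    [0.0876, 0, 0, 0.015, 0],
    [0.0876, 0, 0, 0.018, 0],
    [0.0876, 0, 0, 0.02, 0],
  ],
)

```text
time_s: 4.85
tcp_pos: [0.4621, -0.2119, 0.0657]
eef_rot: [-180.0, -0.0, -77.9]
contact_force: [-0.4, -0.7, 0.9]
gripper_width: 0.0878
```

>>> step_arm(
  motion=[
    [0.0876, 0, 0, 0.003, 0],
    [0.0876, 0, 0, 0.006, 0],
    [0.0876, 0, 0, 0.009, 0],
    [0.0876, 0, 0, 0.01, 0],
  ],
)

```text
time_s: 5.35
tcp_pos: [0.462, -0.2118, 0.0555]
eef_rot: [180.0, 0.0, -77.9]
contact_force: [-0.3, 0.1, -0.1]
gripper_width: 0.0875
```

>>> step_arm(
  motion=[
    [0.0876, 0, 0, 0.0015, 0],
    [0.0876, 0, 0, 0.003, 0],
  ],
)

```text
time_s: 5.6
tcp_pos: [0.4624, -0.212, 0.0533]
eef_rot: [-180.0, -0.0, -77.8]
contact_force: [-3.4, 0.4, 12.1]
gripper_width: 0.0875
```

Bottomed at about 18 mm down. Retreat and look.

>>> step_arm(
  motion=[
    [0.0876, 0, 0, -0.03, 0],
    [0.0876, 0, 0, -0.09, 0],
    [0.0876, 0, 0.05, -0.14, 0],
    [0.0876, 0, 0.05, -0.14, 0],
  ],
)

```text
time_s: 6.1
tcp_pos: [0.4128, -0.2228, 0.196]
eef_rot: [-179.7, -0.1, -77.9]
contact_force: [0.3, -0.1, 0.2]
gripper_width: 0.0874
```

```bash
python3 - <<'E'
from h import *
np.set_printoptions(precision=4,suppress=True)
st()
c=save('side','s2.png')
cv2.imwrite('pics/s2c.png',cv2.resize(c['image'][150:250,260:380,::-1],(720,600)))
y=np.radians(HY);tx=np.array([np.cos(y),np.sin(y)]);ty=np.array([np.sin(y),-np.cos(y)])
for n in ['side','top']:
    P=pts(c if n=='side' else capture(n)).reshape(-1,3)
    d=P[:,:2]-HC; a=d@tx;b=d@ty
    m=(abs(a)<.085)&(abs(b)<.05)&(P[:,2]<.1)&(P[:,2]>.01)
    k=m&(P[:,2]>.058)
    if k.sum()>5: print(n,k.sum(),'a',a[k].min(),a[k].max(),'b',b[k].min(),b[k].max(),'bpct',np.percentile(b[k],[5,95]),'z',P[k,2].max())
E
```

```text
6.1 [ 0.4128 -0.2228  0.196 ] [-179.68   -0.1   -77.88] [ 0.26 -0.13  0.24] 0.0874 [ -4.2   3.1 -28.8   0.  -57.8  16.3]
side 100 a 0.0006385540424731074 0.04056241699063191 b -0.02054407227177642 0.018547906645355012 bpct [-0.0193  0.0176] z 0.07945622660768825
top 118 a -0.07337384441921199 0.07044263102315954 b -0.035708588713355194 0.030711322182111832 bpct [-0.0311  0.0128] z 0.08497284839240371
```

View pics/s2c.png

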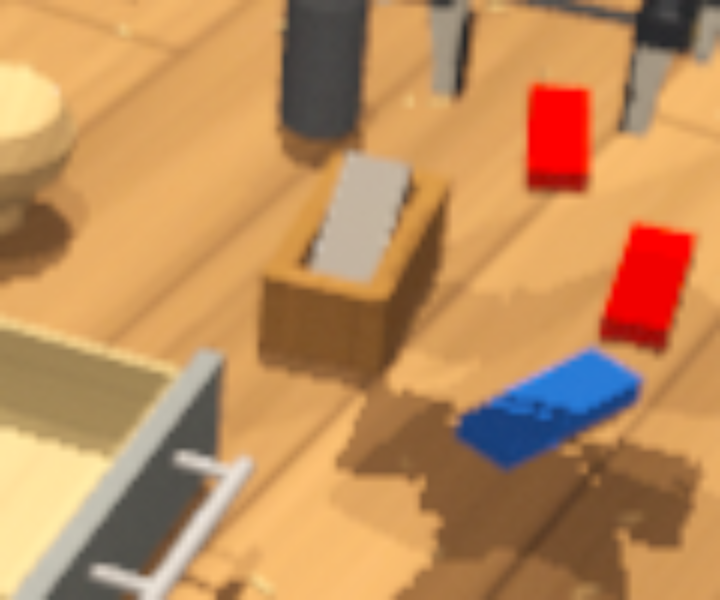

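```bash
python3 - <<'E'
from h import *
plan([*H(.026,-.0005),.075],HY)
E
```

```text
shift [ 0.066  -0.1032  0.119 ] roll -0.0068 rows 2.731698464990534 0.036403015677499026
```

>>> step_arm(
  motion=[
    [0.0876, 0.04, -0.06, 0.0, -0.0068],
    [0.0876, 0.066, -0.103, 0.03, -0.0068],
    [0.0876, 0.066, -0.103, 0.08, -0.0068],
    [0.0876, 0.066, -0.103, 0.105, -0.0068],
    [0.0876, 0.066, -0.103, 0.105, -0.0068],
  ],
)

```text
time_s: 6.82
tcp_pos: [0.526, -0.2646, 0.0835]
eef_rot: [179.6, 0.2, -77.5]
contact_force: [0.4, 0.5, 0.8]
gripper_width: 0.0874
```

```bash
python3 - <<'E'
from h import *
st();plan([*H(.026,-.0005),.075],HY)
E
```

```text
6.83 [ 0.526  -0.2646  0.0835] [ 1.7959e+02  1.7000e-01 -7.7480e+01] [0.4  0.51 0.84] 0.0874 [ -7.7  21.5 -21.5  -0.  -47.5  20.3]
shift [ 0.0011 -0.002   0.0085] roll 0.0004 rows 0.14063326090610398 0.002050234559011553
```

>>> step_arm(
  motion=[
    [0.0876, 0.0, 0.0, 0.01, 0],
    [0.0876, 0.0, 0.0, 0.01, 0],
    [0.0876, 0.0, 0.0, 0.01, 0],
  ],
)

```text
time_s: 7.2
tcp_pos: [0.5284, -0.2652, 0.0787]
eef_rot: [-179.9, -0.0, -77.5]
contact_force: [-0.1, 0.1, 0.8]
gripper_width: 0.0877
```

```bash
python3 - <<'E'
from h import *
st();plan([*H(.026,-.0005),.075],HY)
E
```

```text
7.2 [ 0.5284 -0.2652  0.0787] [-1.7991e+02 -4.0000e-02 -7.7460e+01] [-0.12  0.05  0.8 ] 0.0877 [ -7.7  21.7 -21.9   0.  -46.3  20.3]
shift [-0.      0.0002  0.0037] roll 0.0008 rows 0.060093418631200324 0.0041678957799027245
```

>>> step_arm(
  motion=[
    [0.0876, 0, 0, 0.004, 0],
    [0.06, 0, 0, 0.004, 0],
    [0.036, 0, 0, 0.004, 0],
    [0.036, 0, 0, 0.004, 0],
    [0.036, 0, 0, 0.004, 0],
  ],
  newtons=12,
)

```text
time_s: 7.82
tcp_pos: [0.5278, -0.2652, 0.0738]
eef_rot: [-180.0, -0.0, -77.5]
contact_force: [-0.2, 0.1, 0.3]
gripper_width: 0.0532
```

>>> step_arm(
  motion=[
    [0.03, 0, 0, 0, 0],
    [0.03, 0, 0, 0, 0],
    [0.03, 0, 0, 0, 0],
    [0.03, 0, 0, 0, 0],
  ],
  newtons=35,
)

```text
time_s: 8.32
tcp_pos: [0.528, -0.2652, 0.0739]
eef_rot: [-180.0, -0.0, -77.5]
contact_force: [0.8, 0.4, 0.8]
gripper_width: 0.0399
```

>>> step_arm(
  motion=[
    [0.03, 0, 0, 0, 0],
    [0.03, 0, 0, -0.01, 0],
    [0.03, 0, 0, -0.025, 0],
    [0.03, 0, 0, -0.045, 0],
    [0.03, 0, 0, -0.065, 0],
  ],
)

```text
time_s: 8.95
tcp_pos: [0.5273, -0.265, 0.1402]
eef_rot: [180.0, 0.0, -77.5]
contact_force: [-0.0, 0.1, -1.8]
gripper_width: 0.0397
```

>>> step_arm(
  motion=[
    [0.03, 0, 0, -0.03, 0],
    [0.03, 0, 0, -0.06, 0],
    [0.03, 0, 0, -0.085, 0],
    [0.03, 0, 0, -0.09, 0],
    [0.03, 0, 0, -0.09, 0],
  ],
)

```text
time_s: 9.57
tcp_pos: [0.5273, -0.2649, 0.2287]
eef_rot: [180.0, 0.0, -77.5]
contact_force: [-0.3, 0.5, -3.2]
gripper_width: 0.0401
```

```bash
python3 - <<'E'
from h import *
np.set_printoptions(precision=4,suppress=True)
st()
c=save('side','s3.png')
cv2.imwrite('pics/s3c.png',cv2.resize(c['image'][80:280,200:440,::-1],(720,600)))
t=save('top','t3.png')
cv2.imwrite('pics/t3c.png',cv2.resize(t['image'][110:270,190:400,::-1],(788,600)))
# cabinet yaw & drawer pose
P=pts(t)
cx=np.array([np.cos(np.radians(CY)),np.sin(np.radians(CY))])
for n in ['side','top']:
  for l in ['cab_drawer0_handle','drawer_floor','cab']: print(n,l,[(round(d['p'],2),np.round(d['location'],4)) for d in spotter.tip_of(n,l)])
q=P.reshape(-1,3)
sel=(q[:,2]>.095)&(q[:,2]<.106)&(q[:,0]>.6)&(q[:,0]<.9)&(q[:,1]<.27)&(q[:,1]>-.05)
print(cv2.minAreaRect((q[sel][:,:2]*1000).astype(np.float32)))
q0=np.load('topP.npy').reshape(-1,3)
sel=(q0[:,2]>.095)&(q0[:,2]<.106)&(q0[:,0]>.6)&(q0[:,0]<.9)&(q0[:,1]<.27)&(q0[:,1]>-.05)
print(cv2.minAreaRect((q0[sel][:,:2]*1000).astype(np.float32)))
d=q0[:,:2]-np.array([.753,.114]); a=d@cx; b=d@np.array([-cx[1],cx[0]])
for lo,hi in [(.05,.075),(.08,.092)]:
    s=(q0[:,2]>lo)&(q0[:,2]<hi)&(a<-.24)&(a>-.34)&(abs(b)<.13); print(lo,np.percentile(a[s],[2,50,98]),np.percentile(b[s],[2,50,98]))
E
```

```text
9.57 [ 0.5273 -0.2649  0.2287] [180.     0.03 -77.48] [-0.29  0.54 -3.22] 0.0401 [ -7.7  13.3 -11.8  -0.  -64.9  20.3]
side cab_drawer0_handle [(0.85, array([0.4481, 0.0713, 0.0603]))]
side drawer_floor [(0.74, array([0.5978, 0.0928, 0.0243]))]
side cab [(0.67, array([0.7483, 0.1166, 0.0033]))]
top cab_drawer0_handle [(0.87, array([0.4461, 0.0724, 0.0627]))]
top drawer_floor [(0.62, array([0.5958, 0.0942, 0.0234])), (0.18, array([ 0.5208, -0.2398, -0.0031]))]
top cab [(0.47, array([ 0.5196, -0.2415, -0.0028]))]
((782.749267578125, 94.27066802978516), (267.5680847167969, 312.3876953125), 8.029801368713379)
((766.0133056640625, 115.35791015625), (265.58355712890625, 306.7077941894531), 0.5230249166488647)
0.05 [-0.3159 -0.3072 -0.2533] [-0.0767  0.004   0.1017]
0.08 [-0.2756 -0.2673 -0.2549] [-0.108   0.0004  0.1134]
```

View pics/s3c.png

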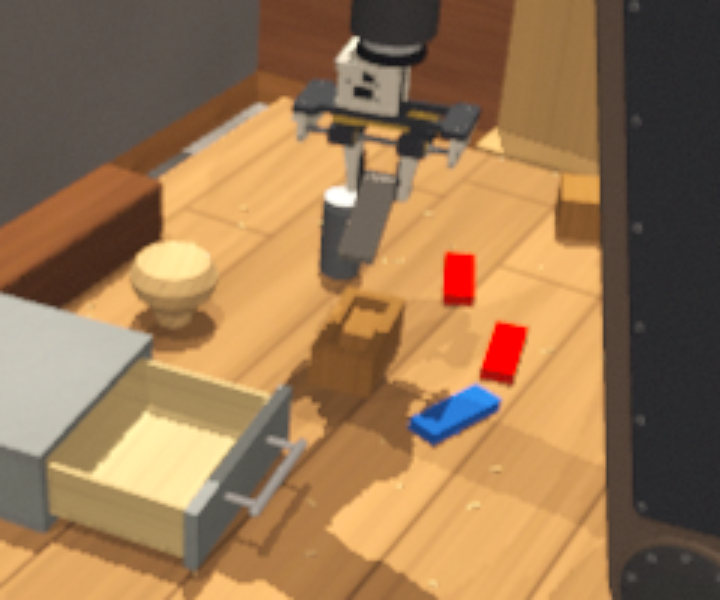

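View pics/t3c.png

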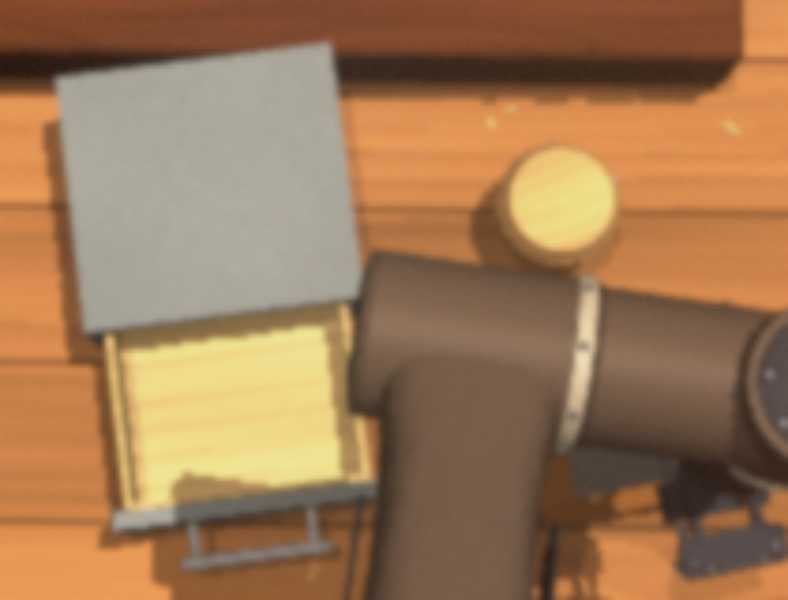

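```bash
python3 - <<'E'
from h import *
np.set_printoptions(precision=4,suppress=True)
s=r.get_state()
c=capture('side'); P=pts(c); R=Ro.from_euler('xyz',s['eef_rot'],degrees=True).as_matrix()
L=(P.reshape(-1,3)-s['tcp_pos'])@R
m=(abs(L[:,1])<.022)&(L[:,0]>-.11)&(L[:,0]<.04)&(L[:,2]>-.02)&(L[:,2]<.1)
q=L[m]; q=q[np.argsort(q[:,0])]; 
for lo in np.arange(-.1,.03,.01):
    k=(q[:,0]>=lo)&(q[:,0]<lo+.01)
    if k.sum(): print(round(lo,3),k.sum(),np.median(q[k,2]),np.median(q[k,1]))
plan([.554,.087,.2287],-172)
E
```

```text
-0.09 13 0.0540585059813626 0.005785769053394307
-0.08 55 0.05575713136889882 -0.0012087530790160469
-0.07 43 0.04580086681905562 -0.0011541523402290065
-0.06 39 0.03923776550855134 0.0037470983940155137
-0.05 46 0.03291314768614341 0.002533053600965751
-0.04 37 0.025879141129613547 0.0012322084082229455
-0.03 41 0.020171403940420326 -1.8359020021856177e-05
-0.02 45 0.013035615234325665 -6.74796595119517e-05
-0.01 51 0.005147143685479677 0.00032946895917038057
-0.0 35 -0.0002079533495073085 -0.003284798702762066
0.01 2 -0.0016209462798739223 -0.011205194811463138
shift [-0.338  -0.1021 -0.0004] roll 1.65 rows 5.649482532599934 8.835174720067828
```

>>> step_arm(
  motion=[
    [0.03, -0.05, -0.015, -0.01, 0.17],
    [0.03, -0.1, -0.03, -0.02, 0.35],
    [0.03, -0.15, -0.045, -0.02, 0.53],
    [0.03, -0.2, -0.06, -0.02, 0.7],
    [0.03, -0.24, -0.075, -0.02, 0.88],
  ],
)

```text
time_s: 10.65
tcp_pos: [0.5488, -0.0126, 0.249]
eef_rot: [-180.0, 0.0, -128.2]
contact_force: [1.2, -0.5, -2.0]
gripper_width: 0.0395
```

```bash
python3 - <<'E'
from h import *
st();plan([.554,.087,.22],-172)
E
```

```text
10.65 [ 0.5488 -0.0126  0.249 ] [-1.7999e+02  2.0000e-02 -1.2818e+02] [ 1.18 -0.54 -2.01] 0.0395 [ 19.1   8.5 -15.1  -0.  -66.4 -57.3]
shift [-0.0815  0.0575  0.029 ] roll 0.7649 rows 1.6623425992991137 4.095610725997614
```

>>> step_arm(
  motion=[
    [0.03, -0.025, 0.015, 0.0, 0.18],
    [0.03, -0.05, 0.03, 0.0, 0.36],
    [0.03, -0.075, 0.045, 0.01, 0.54],
    [0.03, -0.08, 0.055, 0.02, 0.71],
    [0.03, -0.0815, 0.0575, 0.029, 0.765],
  ],
)

```text
time_s: 11.28
tcp_pos: [0.5532, 0.0859, 0.2192]
eef_rot: [180.0, -0.0, -171.9]
contact_force: [-0.0, 0.0, -2.1]
gripper_width: 0.0398
```

>>> step_arm(
  motion=[
    [0.03, 0, 0, 0, 0],
    [0.03, 0, 0, 0, 0],
  ],
)

```text
time_s: 11.52
tcp_pos: [0.5538, 0.0849, 0.2201]
eef_rot: [-180.0, 0.0, -171.6]
contact_force: [0.8, 0.6, -0.9]
gripper_width: 0.0394
```

```bash
python3 - <<'E'
from h import *
st();plan([.554,.087,.15],-172)
c=save('top','t4.png')
cv2.imwrite('pics/t4c.png',cv2.resize(c['image'][110:270,190:400,::-1],(788,600)))
c=save('side','s4.png')
cv2.imwrite('pics/s4c.png',cv2.resize(c['image'][80:280,130:370,::-1],(720,600)))
E
```

```text
11.53 [0.5538 0.0849 0.2201] [-1.8000e+02  2.0000e-02 -1.7164e+02] [ 0.83  0.62 -0.91] 0.0394 [  28.7   10.8  -16.2    0.   -63.  -110.4]
shift [-0.0004  0.002   0.0701] roll 0.0063 rows 1.1223700329402797 0.033790461052567736
```

View pics/s4c.png

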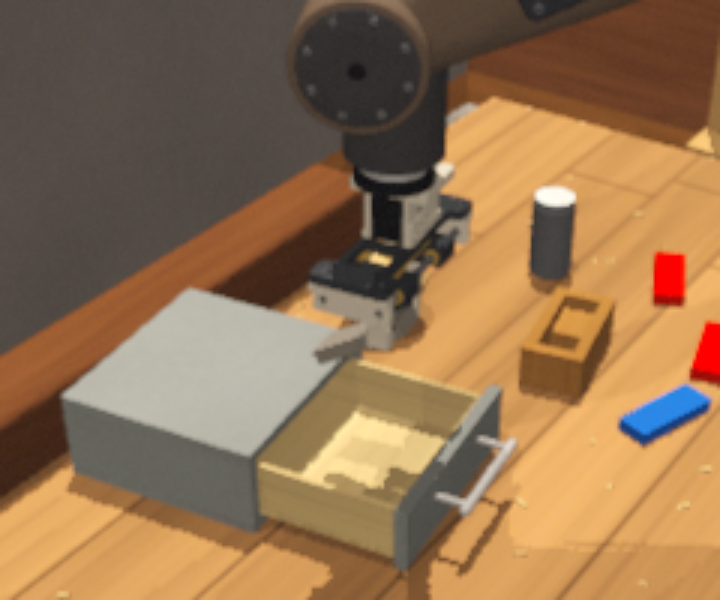

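View pics/t4c.png

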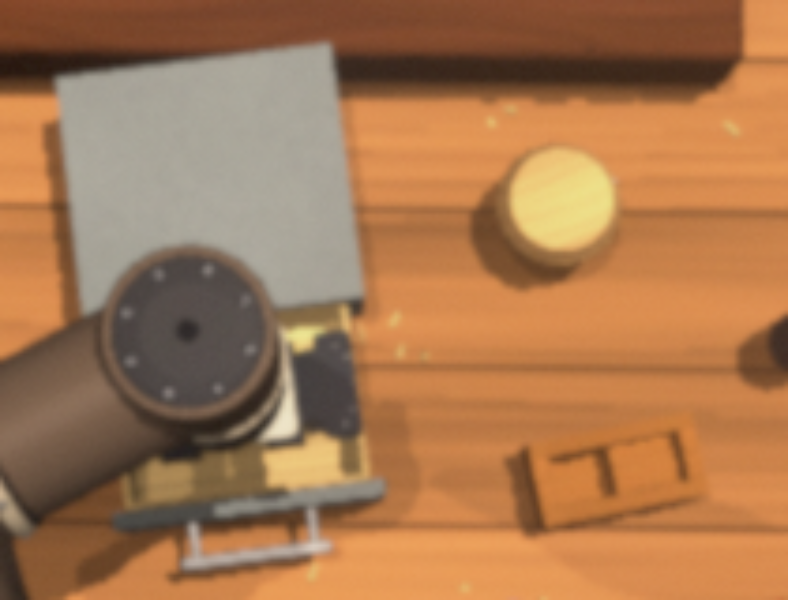

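>>> step_arm(
  motion=[
    [0.03, 0, 0.001, 0.04, 0.006],
    [0.03, 0, 0.002, 0.08, 0.006],
    [0.03, 0, 0.002, 0.105, 0.006],
    [0.03, 0, 0.002, 0.115, 0.006],
    [0.03, 0, 0.002, 0.12, 0.006],
  ],
)

```text
time_s: 12.25
tcp_pos: [0.5538, 0.087, 0.1]
eef_rot: [-180.0, 0.0, -172.0]
contact_force: [0.6, -0.5, -1.6]
gripper_width: 0.0398
```

>>> step_arm(
  motion=[
    [0.03, 0, 0, 0.003, 0],
    [0.03, 0, 0, 0.006, 0],
    [0.03, 0, 0, 0.009, 0],
    [0.03, 0, 0, 0.011, 0],
    [0.03, 0, 0, 0.013, 0],
  ],
  newtons=18,
)

```text
time_s: 12.88
tcp_pos: [0.5534, 0.0869, 0.087]
eef_rot: [-180.0, 0.0, -172.1]
contact_force: [-1.8, -2.5, 1.5]
gripper_width: 0.04
```

Contact beginning (force −1.6 → +1.5 N). Continue pressing slowly so the stone pivots in the pads.

>>> step_arm(
  motion=[
    [0.03, 0, 0, 0.002, 0],
    [0.03, 0, 0, 0.004, 0],
    [0.03, 0, 0, 0.006, 0],
    [0.03, 0, 0, 0.008, 0],
    [0.03, 0, 0, 0.01, 0],
  ],
  newtons=12,
)

```text
time_s: 13.5
tcp_pos: [0.5533, 0.087, 0.0766]
eef_rot: [180.0, -0.0, -172.1]
contact_force: [-0.9, -1.5, 0.9]
gripper_width: 0.0401
```

```bash
python3 - <<'E'
from h import *
st()
c=save('side','s5.png')
cv2.imwrite('pics/s5c.png',cv2.resize(c['image'][130:280,180:360,::-1],(720,600)))
print([(round(d['p'],2),np.round(d['location'],4)) for d in spotter.tip_of('side','cab_drawer0_handle')])
E
```

```text
13.5 [0.5533 0.087  0.0766] [ 180.     -0.   -172.06] [-0.86 -1.55  0.88] 0.0401 [  29.    19.5  -25.9   -0.   -44.6 -111. ]
[(0.58, array([0.4562, 0.0731, 0.0598]))]
```

View pics/s5c.png

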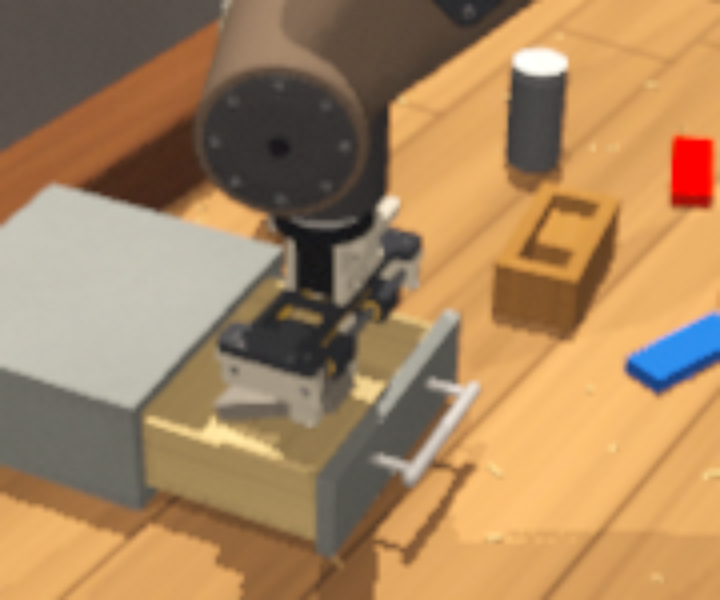

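>>> step_arm(
  motion=[
    [0.03, 0.001, 0, 0.003, 0],
    [0.03, 0.002, 0, 0.006, 0],
    [0.03, 0.003, 0, 0.009, 0],
    [0.03, 0.004, 0, 0.012, 0],
    [0.03, 0.005, 0, 0.015, 0],
  ],
  newtons=8,
)

```text
time_s: 14.22
tcp_pos: [0.5482, 0.0863, 0.0615]
eef_rot: [180.0, -0.0, -172.1]
contact_force: [-1.0, -0.9, -0.3]
gripper_width: 0.0399
```

```bash
python3 - <<'E'
from h import *
st()
c=save('side','s6.png')
cv2.imwrite('pics/s6c.png',cv2.resize(c['image'][130:280,180:360,::-1],(720,600)))
print([(round(d['p'],2),np.round(d['location'],4)) for d in spotter.tip_of('side','cab_drawer0_handle')])
capture('top')
print([(round(d['p'],2),np.round(d['location'],4)) for d in spotter.tip_of('top','cab_drawer0_handle')])
E
```

```text
14.22 [0.5482 0.0863 0.0615] [ 180.     -0.   -172.06] [-1.01 -0.94 -0.29] 0.0399 [  29.2   20.3  -27.4   -0.   -42.4 -111.2]
[(0.59, array([0.4566, 0.073 , 0.0596]))]
[(0.88, array([0.4557, 0.071 , 0.0616]))]
```

View pics/s6c.png

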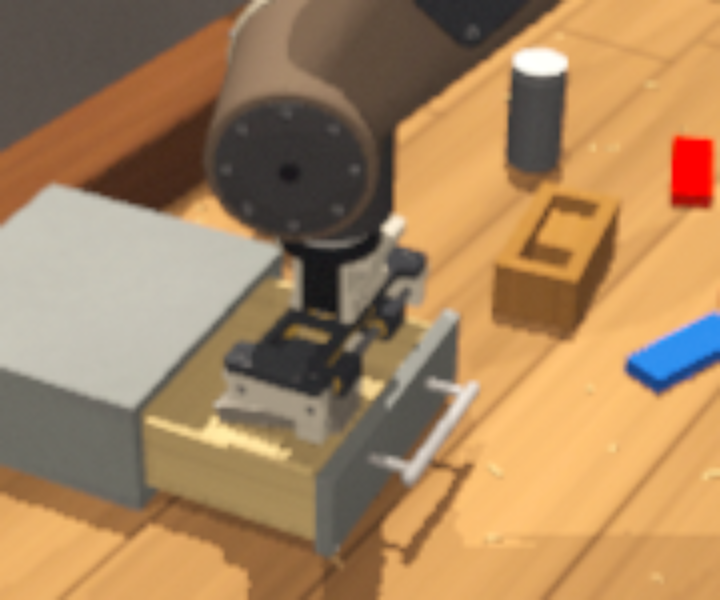

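>>> step_arm(
  motion=[
    [0.03, 0.0, 0, 0.004, 0],
    [0.03, 0.0, 0, 0.008, 0],
    [0.03, 0.0, 0, 0.011, 0],
    [0.03, 0.0, 0, 0.013, 0],
    [0.03, 0.0, 0, 0.015, 0],
  ],
  newtons=6,
)

```text
time_s: 15.05
tcp_pos: [0.5484, 0.0863, 0.0466]
eef_rot: [-180.0, -0.0, -172.1]
contact_force: [-1.4, -0.4, -1.1]
gripper_width: 0.0399
```

```bash
python3 - <<'E'
from h import *
st()
c=save('side','s7.png')
cv2.imwrite('pics/s7c.png',cv2.resize(c['image'][180:280,180:300,::-1],(720,600)))
print([(round(d['p'],2),np.round(d['location'],4)) for d in spotter.tip_of('side','cab_drawer0_handle')])
E
```

```text
15.05 [0.5484 0.0863 0.0466] [-180.     -0.   -172.06] [-1.35 -0.44 -1.07] 0.0399 [  29.2   21.5  -28.1    0.   -40.4 -111.2]
[(0.7, array([0.4536, 0.0742, 0.0615]))]
```

View pics/s7c.png

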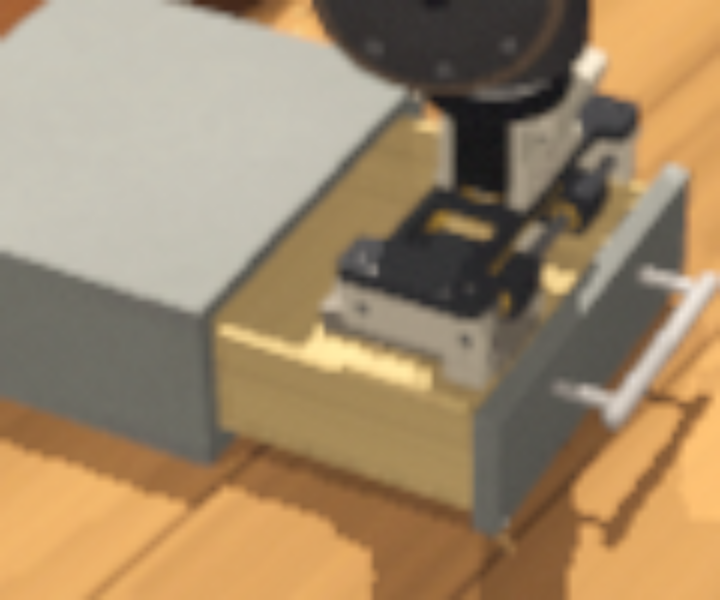

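>>> step_arm(
  motion=[
    [0.03, 0, 0, 0.001, 0],
    [0.03, 0, 0, 0.002, 0],
    [0.03, 0, 0, 0.003, 0],
    [0.03, 0, 0, 0.003, 0],
  ],
  newtons=4,
)

```text
time_s: 15.65
tcp_pos: [0.5483, 0.0863, 0.0437]
eef_rot: [180.0, -0.0, -172.1]
contact_force: [0.4, -0.9, -1.2]
gripper_width: 0.04
```

>>> step_arm(
  motion=[
    [0.03, 0, 0, 0.001, 0],
    [0.03, 0, 0, 0.001, 0],
    [0.03, 0, 0, 0.001, 0],
  ],
  newtons=3,
)

```text
time_s: 16.02
tcp_pos: [0.5484, 0.0863, 0.0428]
eef_rot: [180.0, 0.0, -172.1]
contact_force: [-0.7, -0.7, -1.2]
gripper_width: 0.0405
```

>>> step_arm(
  motion=[
    [0.0405, 0, 0, 0, 0],
    [0.041, 0, 0, 0, 0],
    [0.043, 0, 0, 0, 0],
    [0.048, 0, 0, 0, 0],
    [0.052, 0, 0, 0, 0],
  ],
)

```text
time_s: 16.65
tcp_pos: [0.5483, 0.0863, 0.0428]
eef_rot: [180.0, 0.0, -172.1]
contact_force: [-0.3, 0.9, -0.1]
gripper_width: 0.0513
```

>>> step_arm(
  motion=[
    [0.056, 0, 0, 0, 0],
    [0.056, 0, 0, -0.01, 0],
    [0.056, 0, 0, -0.04, 0],
    [0.056, 0, 0, -0.09, 0],
    [0.056, 0, 0, -0.14, 0],
  ],
)

```text
time_s: 17.27
tcp_pos: [0.5481, 0.0862, 0.1849]
eef_rot: [-180.0, 0.0, -172.1]
contact_force: [0.9, 1.3, -0.1]
gripper_width: 0.0561
```

>>> step_arm(
  motion=[
    [0.056, 0.05, 0, -0.03, 0],
    [0.056, 0.1, 0, -0.03, 0],
    [0.0, 0.15, 0, -0.03, 0],
    [0.0, 0.15, 0, -0.03, 0],
  ],
)

```text
time_s: 17.77
tcp_pos: [0.3971, 0.0647, 0.2139]
eef_rot: [179.9, 0.1, -172.0]
contact_force: [1.1, 0.3, 0.2]
gripper_width: 0.0417
```

```bash
python3 - <<'E'
from h import *
st()
c=save('side','s8.png')
cv2.imwrite('pics/s8c.png',cv2.resize(c['image'][150:280,180:336,::-1],(720,600)))
t=save('top','t8.png')
cv2.imwrite('pics/t8c.png',cv2.resize(t['image'][110:270,190:400,::-1],(788,600)))
for n in ['side','top']:
  for l in ['cab_drawer0_handle','drawer_floor','stone']: print(n,l,[(round(d['p'],2),np.round(d['location'],4)) for d in spotter.tip_of(n,l)])
E
```

```text
17.77 [0.3971 0.0647 0.2139] [ 1.799e+02  1.100e-01 -1.720e+02] [1.1  0.26 0.16] 0.0417 [  37.7   -5.   -34.    -0.   -60.8 -119.7]
side cab_drawer0_handle [(0.57, array([0.4572, 0.0751, 0.0563]))]
side drawer_floor [(0.72, array([0.6091, 0.0958, 0.0194]))]
side stone [(0.77, array([ 0.4944, -0.4692, -0.0011])), (0.71, array([0.586 , 0.0883, 0.0217])), (0.57, array([ 0.3698, -0.1928,  0.0032])), (0.49, array([ 0.3792, -0.342 , -0.001 ]))]
top cab_drawer0_handle [(0.75, array([0.4568, 0.0734, 0.062 ]))]
top drawer_floor [(0.55, array([0.608 , 0.0918, 0.0244]))]
top stone [(0.94, array([ 0.3789, -0.3477,  0.0027])), (0.69, array([0.5825, 0.0919, 0.0228])), (0.65, array([ 0.375 , -0.1971,  0.0016])), (0.61, array([ 0.4997, -0.47  , -0.0006])), (0.36, array([ 6.422e-01, -4.105e-01, -4.000e-04])), (0.22, array([ 7.526e-01,  1.141e-01, -5.000e-04]))]
```

View pics/s8c.png

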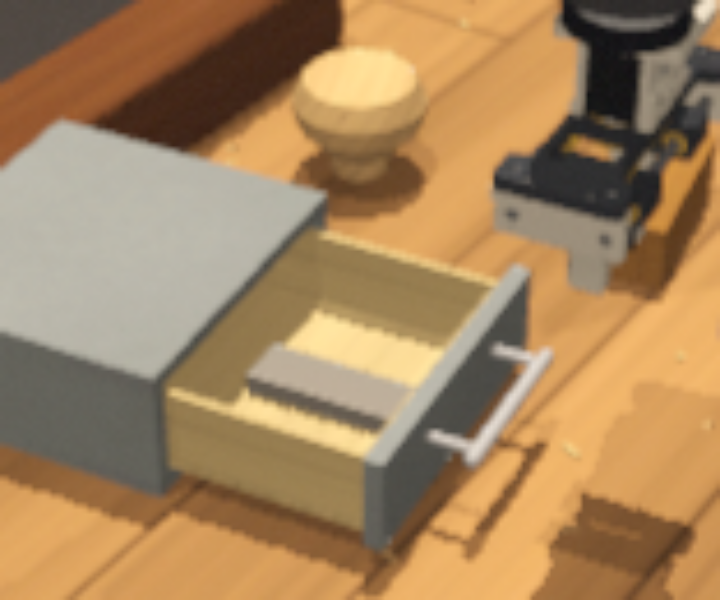

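View pics/t8c.png

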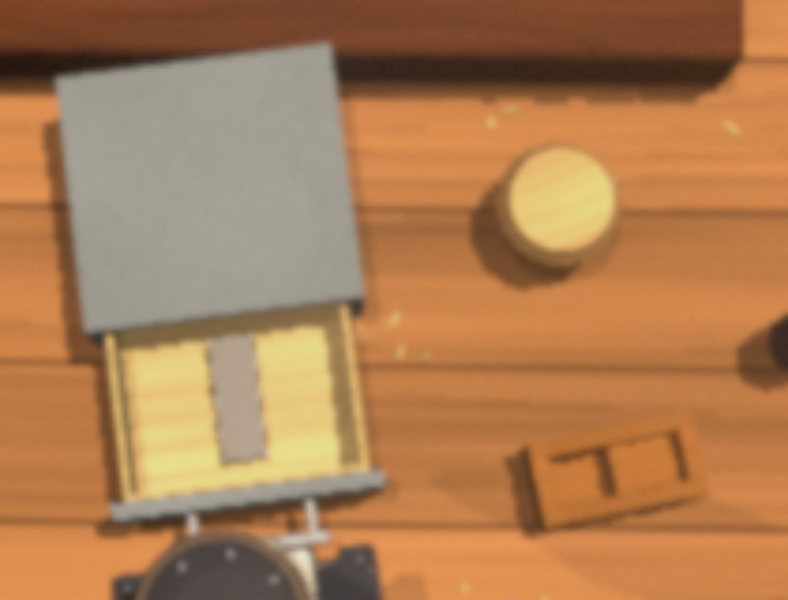

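```bash
python3 - <<'E'
from h import *
plan([.418,.0680,.066],-172)
E
```

```text
shift [-0.0181 -0.      0.1464] roll -0.0015 rows 2.3602206868474456 0.00823307869990284
```

>>> step_arm(
  motion=[
    [0.0, -0.018, 0, 0.03, 0],
    [0.0, -0.018, 0, 0.06, 0],
    [0.0, -0.018, 0, 0.09, 0],
    [0.0, -0.018, 0, 0.12, 0],
    [0.0, -0.018, 0, 0.147, 0],
  ],
)

```text
time_s: 18.8
tcp_pos: [0.4178, 0.0679, 0.0644]
eef_rot: [-180.0, -0.1, -172.1]
contact_force: [-0.1, -0.4, -0.6]
gripper_width: 0.0004
```

>>> step_arm(
  motion=[
    [0.0, 0, 0, 0, 0],
    [0.0, -0.005, 0, 0, 0],
    [0.0, -0.01, 0, 0, 0],
  ],
)

```text
time_s: 19.18
tcp_pos: [0.4288, 0.0701, 0.0668]
eef_rot: [180.0, 0.1, -172.0]
contact_force: [0.6, -0.6, 1.1]
gripper_width: 0.0001
```

```bash
python3 - <<'E'
from h import *
st()
c=save('side','s9.png')
cv2.imwrite('pics/s9c.png',cv2.resize(c['image'][150:280,180:336,::-1],(720,600)))
E
```

```text
19.18 [0.4288 0.0701 0.0668] [ 1.7995e+02  1.2000e-01 -1.7204e+02] [ 0.62 -0.65  1.15] 0.0001 [  35.5    9.9  -42.1    0.   -37.8 -117.5]
```

View pics/s9c.png

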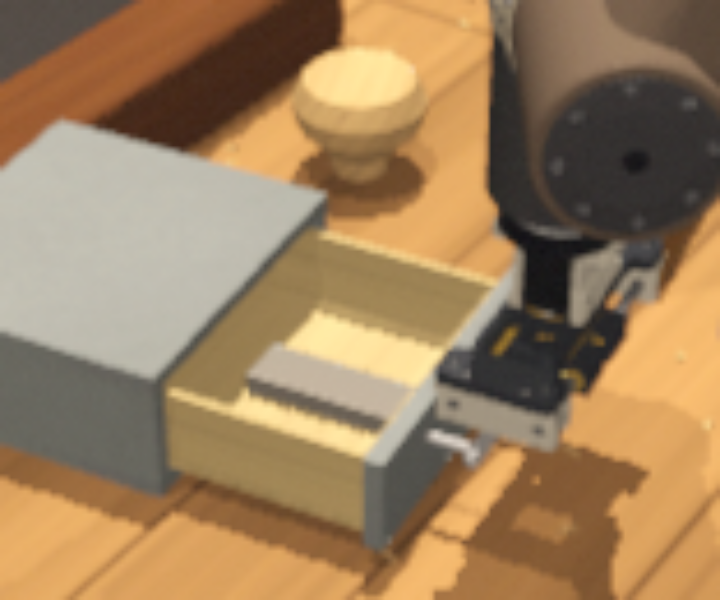

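>>> step_arm(
  motion=[
    [0.0, -0.003, 0, 0, 0],
    [0.0, -0.007, 0, 0, 0],
    [0.0, -0.012, 0, 0, 0],
    [0.0, -0.017, 0, 0, 0],
    [0.0, -0.022, 0, 0, 0],
  ],
)

```text
time_s: 19.85
tcp_pos: [0.4495, 0.0725, 0.0657]
eef_rot: [-180.0, -0.0, -172.1]
contact_force: [-1.0, -0.7, 0.5]
gripper_width: 0.0005
```

>>> step_arm(
  motion=[
    [0.0, -0.005, 0, 0, 0],
    [0.0, -0.01, 0, 0, 0],
    [0.0, -0.015, 0, 0, 0],
    [0.0, -0.02, 0, 0, 0],
    [0.0, -0.025, 0, 0, 0],
  ],
)

```text
time_s: 20.48
tcp_pos: [0.4743, 0.076, 0.0657]
eef_rot: [-180.0, -0.0, -172.1]
contact_force: [-1.5, -0.4, -0.4]
gripper_width: 0.0005
```

>>> step_arm(
  motion=[
    [0.0, -0.005, 0, 0, 0],
    [0.0, -0.01, 0, 0, 0],
    [0.0, -0.015, 0, 0, 0],
    [0.0, -0.02, 0, 0, 0],
    [0.0, -0.025, 0, 0, 0],
  ],
)

```text
time_s: 21.1
tcp_pos: [0.4991, 0.0795, 0.0657]
eef_rot: [180.0, 0.0, -172.1]
contact_force: [-1.1, 0.1, 0.2]
gripper_width: 0.0004
```

```bash
python3 - <<'E'
from h import *
st();plan([.583,.091,.066],-172)
c=save('side','s10.png')
cv2.imwrite('pics/s10c.png',cv2.resize(c['image'][150:280,180:336,::-1],(720,600)))
E
```

```text
21.1 [0.4991 0.0795 0.0657] [ 180.      0.   -172.06] [-1.1   0.07  0.21] 0.0004 [  31.3   16.   -33.4   -0.   -40.6 -113.4]
shift [-0.0846 -0.0002 -0.0003] roll -0.001 rows 1.354230271762167 0.0056075346684985065
```

View pics/s10c.png

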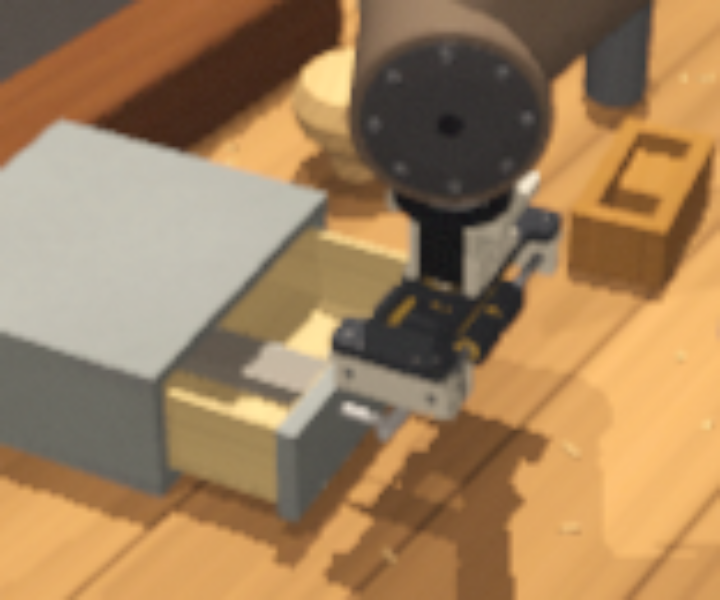

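Closing smoothly, the stone riding flat. Continue.

>>> step_arm(
  motion=[
    [0.0, -0.005, 0, 0, 0],
    [0.0, -0.01, 0, 0, 0],
    [0.0, -0.015, 0, 0, 0],
    [0.0, -0.02, 0, 0, 0],
    [0.0, -0.025, 0, 0, 0],
  ],
)

```text
time_s: 21.78
tcp_pos: [0.5239, 0.083, 0.0658]
eef_rot: [180.0, 0.0, -172.1]
contact_force: [-0.4, 0.0, 0.1]
gripper_width: 0.0004
```

>>> step_arm(
  motion=[
    [0.0, -0.005, 0, 0, 0],
    [0.0, -0.01, 0, 0, 0],
    [0.0, -0.015, 0, 0, 0],
    [0.0, -0.02, 0, 0, 0],
    [0.0, -0.025, 0, 0, 0],
  ],
)

```text
time_s: 22.4
tcp_pos: [0.5487, 0.0864, 0.0658]
eef_rot: [180.0, 0.0, -172.1]
contact_force: [-0.4, 1.5, -0.9]
gripper_width: 0.0005
```

>>> step_arm(
  motion=[
    [0.0, -0.004, 0, 0, 0],
    [0.0, -0.008, 0, 0, 0],
    [0.0, -0.012, 0, 0, 0],
    [0.0, -0.016, 0, 0, 0],
    [0.0, -0.02, 0, 0, 0],
  ],
)

```text
time_s: 23.02
tcp_pos: [0.5684, 0.0891, 0.0658]
eef_rot: [180.0, -0.0, -172.1]
contact_force: [-1.3, 0.5, 0.1]
gripper_width: 0.0006
```

```bash
python3 - <<'E'
from h import *
st();
c=save('side','s11.png')
cv2.imwrite('pics/s11c.png',cv2.resize(c['image'][150:280,180:336,::-1],(720,600)))
E
```

```text
23.02 [0.5684 0.0891 0.0658] [ 180.     -0.   -172.06] [-1.35  0.54  0.07] 0.0006 [  28.4   21.5  -24.5   -0.   -44.  -110.4]
```

View pics/s11c.png

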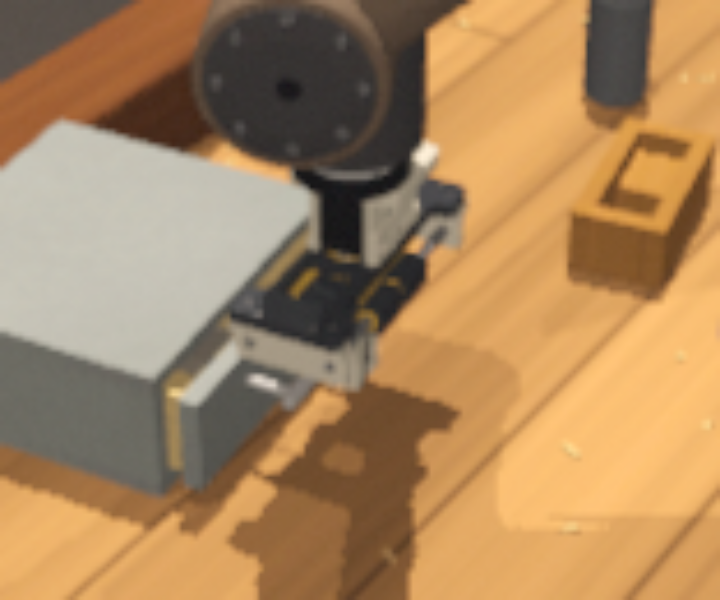

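>>> step_arm(
  motion=[
    [0.0, -0.003, 0, 0, 0],
    [0.0, -0.006, 0, 0, 0],
    [0.0, -0.009, 0, 0, 0],
    [0.0, -0.011, 0, 0, 0],
  ],
)

```text
time_s: 23.58
tcp_pos: [0.5792, 0.0906, 0.0658]
eef_rot: [-180.0, -0.0, -172.1]
contact_force: [-1.2, -0.2, 0.5]
gripper_width: 0.0003
```

>>> step_arm(
  motion=[
    [0.0, -0.0015, 0, 0, 0],
    [0.0, -0.003, 0, 0, 0],
  ],
)

```text
time_s: 23.82
tcp_pos: [0.5821, 0.091, 0.0658]
eef_rot: [-180.0, -0.0, -172.1]
contact_force: [-0.6, 0.3, 0.0]
gripper_width: 0.0001
```

>>> step_arm(
  motion=[
    [0.0, -0.001, 0, 0, 0],
    [0.0, -0.002, 0, 0, 0],
  ],
)

```text
time_s: 24.08
tcp_pos: [0.5834, 0.0911, 0.0657]
eef_rot: [-180.0, -0.1, -172.1]
contact_force: [-5.7, 0.6, 4.4]
gripper_width: 0.0008
```

>>> step_arm(
  motion=[
    [0.0, -0.0005, 0, 0, 0],
    [0.0, -0.0005, 0, 0, 0],
  ],
)

```text
time_s: 24.32
tcp_pos: [0.5834, 0.0911, 0.0657]
eef_rot: [-180.0, -0.1, -172.1]
contact_force: [-5.6, -0.2, 3.1]
gripper_width: 0.0003
```

>>> step_arm(
  motion=[
    [0.0, 0.01, 0, 0, 0],
    [0.0, 0.04, 0, 0, 0],
    [0.0, 0.06, 0, -0.05, 0],
    [0.0, 0.08, 0, -0.1, 0],
    [0.0, 0.1, 0, -0.15, 0],
  ],
)

```text
time_s: 24.95
tcp_pos: [0.4847, 0.0773, 0.2174]
eef_rot: [180.0, 0.1, -172.1]
contact_force: [0.7, 0.4, 0.5]
gripper_width: 0.0005
```

>>> step_arm(
  motion=[
    [0.0, 0.04, 0.06, -0.03, 0],
    [0.0, 0.04, 0.12, -0.03, 0],
    [0.0, 0.04, 0.18, -0.03, 0],
    [0.0, 0.04, 0.2, -0.03, 0],
    [0.0, 0.04, 0.2, -0.03, 0],
  ],
)

```text
time_s: 25.58
tcp_pos: [0.4177, 0.2719, 0.2456]
eef_rot: [180.0, 0.0, -171.9]
contact_force: [0.0, 0.1, -0.8]
gripper_width: 0.0003
```

```bash
python3 - <<'E'
from h import *
st()
c=save('side','s12.png')
t=save('top','t12.png')
cv2.imwrite('pics/t12c.png',cv2.resize(t['image'][110:270,190:400,::-1],(788,600)))
for n in ['side','top']:
  for l in ['cab_drawer0_handle','cab','stone','blank','oil_can','gouge','holder']: print(n,l,[(round(d['p'],2),np.round(d['location'],4)) for d in spotter.tip_of(n,l)])
E
```

```text
25.57 [0.4177 0.2719 0.2456] [ 1.7997e+02  4.0000e-02 -1.7190e+02] [ 0.05  0.13 -0.77] 0.0003 [  55.7    3.7  -21.1    0.   -65.1 -137.6]
side cab_drawer0_handle [(0.58, array([0.6002, 0.0909, 0.062 ]))]
side cab [(0.77, array([0.7505, 0.116 , 0.0036]))]
side stone [(0.66, array([ 0.3792, -0.346 , -0.0029])), (0.66, array([ 0.3697, -0.1952,  0.0019])), (0.51, array([ 4.953e-01, -4.699e-01, -2.000e-04]))]
side blank [(0.59, array([0.5999, 0.0921, 0.0594])), (0.56, array([ 0.7559, -0.1864,  0.0038]))]
side oil_can [(0.65, array([ 0.6439, -0.4122, -0.0046]))]
side gouge [(0.77, array([0.419 , 0.4526, 0.0032]))]
side holder [(0.72, array([ 0.5245, -0.24  , -0.0035]))]
top cab_drawer0_handle [(0.89, array([0.6022, 0.0941, 0.0641]))]
top cab [(0.75, array([0.753 , 0.1112, 0.0026]))]
top stone [(0.96, array([ 5.022e-01, -4.703e-01, -5.000e-04])), (0.87, array([ 0.3718, -0.1962,  0.002 ])), (0.64, array([ 3.778e-01, -3.477e-01,  2.000e-04]))]
top blank [(0.79, array([ 0.7552, -0.1869,  0.0027]))]
top oil_can [(0.64, array([ 0.6444, -0.413 , -0.0043]))]
top gouge []
top holder [(0.65, array([ 0.5232, -0.2409, -0.0021]))]
```

View pics/t12c.png

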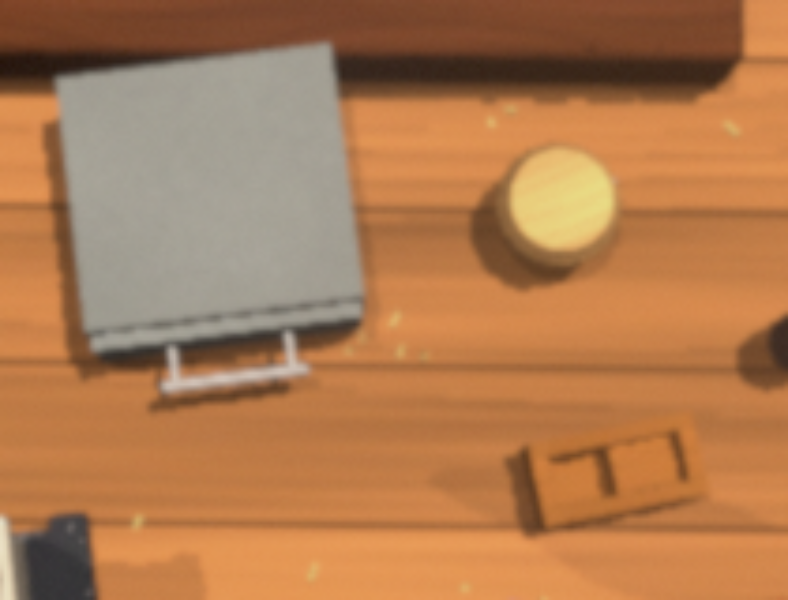

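View pics/s12.png

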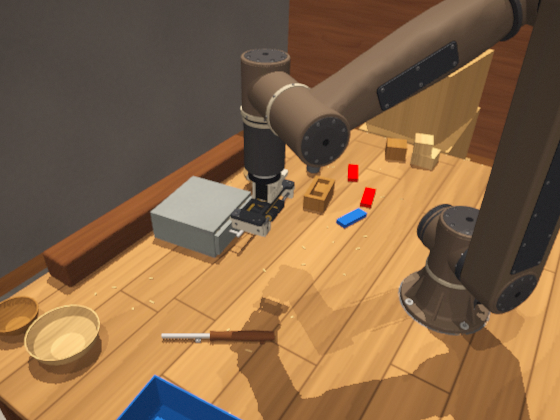

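```bash
python3 -c "
from h import *
print(workorder.close_job())"
```

```text
the job is handed in; nothing more can be done
None
```

The whetstone is lying flat in the drawer and the drawer is fully shut. The job was handed in at about 26 s of the 64 s allowed.

- **Finding the end that gives:** I first pressed the end on the robot's right, which held firm (11 N, no movement). The other end gave at about 1 N and bottomed about 18 mm down, and the stone stayed leaning at about 34°.
- **Laying it in the drawer:** I gripped the raised end and carried the stone over. I lowered it until its low end touched the floor, then eased the grip so that it pivoted nearly flat before I let go. A picture before shutting showed it flat on the drawer floor.
- **Shutting the drawer:** I pushed the handle at about 40 mm/s, slowing near the end, until a steady 5.6 N showed it was against the hard stop.

**Last checks:** The cameras put the handle about 0.153 m from the cabinet's centre. The shut value is 0.155 m, and the difference is within their error. The holder, blank, oil can, gouge and the blue and red look-alikes were where they started, within the networks' error. The gripper was well clear of everything.

**What did not go perfectly:**
- While the stone was pivoting flat, it pushed the drawer about 9 mm toward shut. I noticed and corrected for it, and the drawer held still after that.
- The top camera did not find the gouge, so only the side camera confirmed it.
- The stone could not be seen once the drawer was shut.

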